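# Marker into the lower tier of a flap box

## Task

Lift the green divider flap of the white odds-and-ends box until it stands up open, then lay the thick blue-capped marker flat on the cork floor of the lower tier that was under the flap. Leave the flap standing open and leave the thin ballpoint pen where it lies.

Things in the scene. Friction and masses are not known exactly. Their poses are not given: they have to be found in the camera images.
- box: White open box that does not move, 175 mm (x) by 240 mm (y), 70 mm high, walls 5 mm. Origin: centre of its underside. x runs from its front wall to its far wall, y to the left seen from its front, z up. Left of the lower tier (+y), behind a 5 mm partition that carries the flap's hinge and is as high as the walls,, is an open side well 60 mm wide with a peg and a tea light in it: that is not the lower tier.
- lower_floor (a point): Centre of the cork floor of the box's lower tier, 6 mm above the worktop; axes as the box's. Inside, the tier measures 165 mm along x and along y (82 either side of this point); the hinge line is 72 mm from it in +y.
- flap_hinge (a point): Middle of the flap's hinge line, 43 mm above the worktop; axes as the box's, the hinge runs along x, beside the partition; from it the flap reaches to -y, the right. When shut, the green flap (150 mm from hinge to free edge, 155 mm along the hinge, 4 mm thick) lies level, its top 25 mm below the rim: floor of the upper tier and lid of the lower one.
- flap (a joint): Angle of the flap, rad: 0 shut and level (it starts at 0 to 0.25), grows as its free edge is lifted up and over to the left, 1.57 upright, stop at 1.75. The hinge is stiff (0.16 N m of friction; weight up to 0.1 N m): the flap stays at any angle where it is left and needs less than 2.5 N at the handle.
- flap_handle (a point): Centre of the bar of the dark T handle on the flap's top, near its free edge: round bar 44 mm long, 16 mm thick, parallel to the hinge, ends free, on a middle stalk 10 x 12 mm. Flap shut: 130 mm to the right (-y) of the hinge line, 36 mm above it, 34 mm over the flap. It turns with the flap; its y is along the bar. Pinched on its two ends, the bar pivots between the fingers as the flap swings.
- marker_mid (a point): Centre (half-way up, 8 mm over the worktop when lying) of the loose marker: a thick white pen with a blue cap, 135 mm long along its y axis, 17 mm wide, 16 mm high, about 16 to 28 g. It lies on the worktop to the left or to the right of the box.
- ballpoint_mid (a point): Centre of the thin white and blue ballpoint pen, 145 mm long along its y axis, 11 mm wide, 9 mm high; lies on the worktop on the other side of the box. To be left alone.
Mind the look-alikes: they are no part of the job. There is more than one size of the part that bears marker_mid; the job needs the larger.

How it is judged:
On the way, in this order (a step that is already met when the one before it is completed fails the run):
1. the flap is lifted until it stands up (more than 1.2 rad), with the marker still outside the box (value of joint flap above 1.2 rad and not (x of marker_mid in the frame of lower_floor between -0.082 and 0.082 m and y of marker_mid in the frame of lower_floor between -0.082 and 0.082 m)), for 0.2 s.
2. the marker lies in the lower tier (x of marker_mid in the frame of lower_floor between -0.082 and 0.082 m and y of marker_mid in the frame of lower_floor between -0.082 and 0.082 m and z of marker_mid in the frame of lower_floor between 0 and 0.022 m), for 0.2 s.
At the end, for the whole second after the job is handed in: The marker lies at rest, let go, on the floor of the lower tier: its centre within the tier's walls and less than 22 mm above the cork (so flat, not propped on a wall); the flap still stands open by more than 1.1 rad; the ballpoint is within 30 mm of where it lay (all of step 2 and value of joint flap above 1.1 rad and linear speed of marker below 0.02 m/s and distance of ballpoint_mid from where it was at the start of the episode below 0.03 m); the robot touches nothing.
It also fails if it takes over 58 s, if anything falls off the work surface, if the arm or the gripper's body presses on something with over 40 N, if the wrist force passes 120 N, or if a joint passes its speed limit or range.

## Robot

A 7-joint arm with a two-finger parallel gripper is mounted at the origin on a cart in front of the work surface, level with it; the furniture and walls round the work are solid. World frame = base frame: x ahead of the robot, y to its left, z up, the work surface at z = 0. Lengths are in m, angles in rad, forces in N, time in s.
With the tool pointing down it reaches from about 0.4 to 0.85 m from the base axis. Payload 4.5 kg.
Tool frame: the origin (TCP) lies midway between the tips of the shut fingers; the grasp point (between the pads) lies behind it (r.grip_point_offset is the z of the grasp point in the tool frame, in m); z points along the fingers, y is the line along which they close (so a half turn about z gives the same grasp; the last joint's range is limited). The gripper opens to 88 mm and grips with 3 to 60 N. Pads are 18 mm wide; open, the fingers measure 123 mm over their backs; the gripper's body (75 mm by 187 mm) begins 45 mm behind the grasp point.
Start: joints at [1.263, 0.689, -0.195, 1.565, 0.157, 0.902, -0.215], TCP at [0.21, -0.589, 0.239] pointing down, gripper open.
Joint ranges: [-3.01, 3.01], [-0.46, 2.08], [-1.47, 1.51], [0.13, 2.56], [-1, 4.14], [0.04, 2.09], [-2.66, 2.66]. Speed limits (rad/s): [2.57, 2.57, 3.14, 3.14, 3.14, 3.14, 3.14].

## Interface

Orientations are given as a unit quaternion [x, y, z, w].
In Python, from plant import r, optics, workorder gives the robot as it stands.
- The arm moves only by the shell command python3 -m creep 'ROWS' [FORCE]. ROWS is JSON, a list of rows, each an object of numbers: "grip": the gripper command: -1 is shut, 1 is fully open, values between are in proportion; "tx", "ty", "tz": the shift along the tool's x, y, z in cm; "spin": the turn about the tool's z in degrees. In form: [{"grip": .., "tx": .., "ty": .., "tz": .., "spin": ..}, ...]. A call has 1 to 8 rows; each row shifts and turns the commanded pose from where the row before left it, along the tool's axes as they then stand; what a row does not reach is not made up. A row lasts 1/12 s, in which the tool goes at most 41.7 mm and 7.16 degrees, less where a joint would pass 70% of its speed; a pose out of reach is approached as far as the arm can. A call with a gripper value outside its range is refused whole. The fingers move at their own pace and stop on an object; FORCE is the grip in N (left out, the last holds). Time passes only in rows, so rows that do not move let the fingers close. It gives the time, the measured TCP pose, the force, the opening and the grip force at its end, in the units of the state.
- r.get_state(): the state, without advancing time (a new reading comes with each control period).
- optics.snapshot(name): name is "scene" or "top" or "wrist"; returns (picture, depth): 420x560x3 uint8, red, green, blue; 420x560 float32, m along the optical axis (not along the pixel's ray), 0 where there is no reading.
- optics.get_calibration(name): a dict with "fx", "fy", "cx", "cy" (pixels), "extrinsics" (4x4, takes a point from world to camera coordinates). Camera axes: x right, y down, z forward; pixel columns grow to the right and rows downward; lengths in m; the calibration is good to about 2 mm. A picture is of the moment at which its call begins: read the wrist's pose just before it. get_calibration takes no time and is no camera call; for the wrist camera it gives the pose at the moment of the call.
- workorder.finish_job(): hands the job in; it is judged then, once.
The state is a dict: "clock": time; "q": joint angles; "qd": joint speeds; "joint_torque": joint torques, N m; "tool_pos": TCP position; "eef_rot": TCP orientation; "contact_force": force on the tool from outside, world axes, zero at the start; "moment": the same for the moment, N m; "opening": opening from 0.0 (shut) to 1.0 (fully open); "finger_force": force on a finger pad.
Only numpy, scipy, OpenCV 4.12 (cv2) and the standard library are available. Lean on these libraries where they do the work, as an engineer would, in place of code of your own. Each camera call takes 0.05 s, during which the arm holds its last target. There are 200 camera calls.

## Working session

There is one attempt and no reset: what is moved stays moved. The work goes in short steps, Python scripts to look and compute and a shell command to move; the robot and the scene stay as the last step left them, time stands still between calls to the robot, and variables do not carry over. Pictures are saved under pics/ and viewed, at most 10 in all, crops included, and the job is handed in when it is done.

```bash
ls; mkdir -p pics
python3 - <<'E'
from plant import r,optics
import cv2,numpy as np
for n in("top","scene"):
    p,d=optics.snapshot(n); cv2.imwrite(f"pics/{n}0.png",p[:,:,::-1]); np.savez(f"{n}0.npz",p=p,d=d)
    c=optics.get_calibration(n); print(n,c)
s=r.get_state();print(s,r.grip_point_offset)
E
```

```text
pics
top {'fx': 542.9151813311283, 'fy': 542.9151813311283, 'cx': 288.7613869373087, 'cy': 209.09079540990052, 'extrinsics': array([[-0.0221975 , -0.99975057,  0.00246345, -0.14994273],
       [-0.98987442,  0.02163254, -0.14028779,  0.4880846 ],
       [ 0.14019951, -0.00555254, -0.99010771,  1.10425454],
       [ 0.        ,  0.        ,  0.        ,  1.        ]])}
scene {'fx': 389.1016979697257, 'fy': 389.1016979697257, 'cx': 285.0673138779656, 'cy': 210.03202153260568, 'extrinsics': array([[-0.87919202, -0.47641395,  0.00715123,  0.36654098],
       [-0.36421072,  0.6622997 , -0.65475924,  0.33391086],
       [ 0.30720018, -0.57826365, -0.75580368,  0.8263059 ],
       [ 0.        ,  0.        ,  0.        ,  1.        ]])}
{'clock': 0.1, 'q': array([ 1.26278122,  0.6898661 , -0.19450656,  1.56621876,  0.15727856,
        0.90246798, -0.2151169 ]), 'qd': array([ 0.00054273, -0.00142908,  0.00030883, -0.00269547,  0.00041864,
        0.00125135,  0.00124593]), 'joint_torque': array([-3.17079888e-03, -5.28500140e+01, -1.27167083e+00, -1.53838116e+01,
       -5.25912561e-02,  1.97413094e-03,  3.46590537e-05]), 'tool_pos': array([ 0.20927497, -0.58834289,  0.23801676]), 'eef_rot': array([ 9.85427702e-01,  1.70092989e-01, -1.85311926e-04, -7.64564294e-04]), 'contact_force': array([-0.19345293, -0.0570889 ,  0.84093568]), 'moment': array([-0.02471272, -0.0667159 ,  0.02266433]), 'finger_force': 0.0, 'opening': 0.9985755293142596} -0.0187
```

View pics/top0.png

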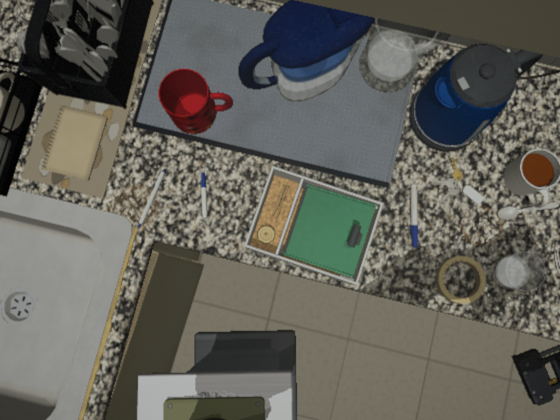

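View pics/scene0.png

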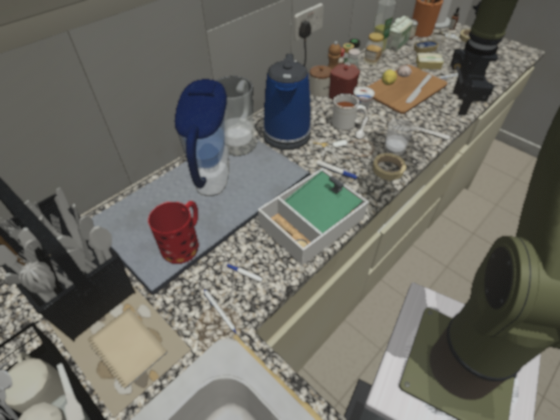

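The top view shows the box at about (315,223) with the dark handle at (354,234). There is a thick blue-capped pen on the right at (414,215), a smaller blue-capped one on the left at (204,195), and a thin white stick at (152,197). Next I'll measure them.

```bash
cat > h.py <<'E'
import numpy as np,cv2
from scipy.spatial.transform import Rotation as R
def ray(c,u,v,z):
    E=c["extrinsics"];Rt=E[:3,:3].T;o=-Rt@E[:3,3]
    d=Rt@np.array([(u-c["cx"])/c["fx"],(v-c["cy"])/c["fy"],1]);return o+d*(z-o[2])/d[2]
def pt(c,u,v,d):
    E=c["extrinsics"];p=np.array([(u-c["cx"])/c["fx"]*d,(v-c["cy"])/c["fy"]*d,d]);return E[:3,:3].T@(p-E[:3,3])
def cloud(c,d):
    v,u=np.mgrid[:d.shape[0],:d.shape[1]];P=np.stack([(u-c["cx"])/c["fx"]*d,(v-c["cy"])/c["fy"]*d,d],-1)-c["extrinsics"][:3,3];return P@c["extrinsics"][:3,:3]
E
python3 - <<'E'
from h import *
from plant import optics
c=optics.get_calibration("top");f=np.load("top0.npz");p,d=f["p"],f["d"];W=cloud(c,d)
hsv=cv2.cvtColor(p,cv2.COLOR_RGB2HSV)
g=((hsv[...,0]>60)&(hsv[...,0]<90)&(hsv[...,1]>100)).astype(np.uint8)
n,l,s,ce=cv2.connectedComponentsWithStats(g);i=1+np.argmax(s[1:,4]);m=l==i
b=cv2.minAreaRect(np.argwhere(m)[:,::-1].astype(np.float32));print("green",b,s[i])
P=W[m&(d>0)];A=np.c_[P[:,:2],np.ones(len(P))];k=np.linalg.lstsq(A,P[:,2],rcond=None)[0];print("plane",k,P.mean(0))
# box rim: points z 0.06-0.08 near
roi=np.zeros_like(m);roi[155:295,235:392]=1
q=roi&(d>0)&(abs(W[...,2]-.07)<.007)&(hsv[...,1]<60)&(hsv[...,2]>110)
x=W[q][:,:2].astype(np.float32);print("rim",len(x),cv2.minAreaRect(x))
hm=roi&(l!=i)&(hsv[...,2]<70);hm[:, :340]=0;hm[:215]=0;hm[250:]=0;hm[:,365:]=0
print("handle",W[hm].mean(0),W[hm][:,2].max(),np.argwhere(hm).mean(0))
bl=(hsv[...,0]>105)&(hsv[...,0]<130)&(hsv[...,1]>120)
for nm,(a,b2,e,f2) in {"R":(180,252,403,427),"L":(168,222,196,212)}.items():
    z=np.zeros_like(m);z[a:b2,e:f2]=1;mm=z&(bl)
    print(nm,"blue px",mm.sum(),W[mm].mean(0), "maxz",np.percentile(W[z][:,2],[5,50,95,99]))
for u,v in[(414,186),(416,246),(203,174),(205,216),(162,171),(141,223)]:print(u,v,ray(c,u,v,.008).round(3))
L=cv2.hconcat([cv2.resize(p[160:260,390:440],None,fx=5,fy=5,interpolation=2),cv2.resize(p[160:260,130:220],None,fx=5,fy=5,interpolation=2)])
cv2.imwrite("pics/pens.png",L[:,:,::-1])
E
```

```text
green ((330.8843688964844, 230.3701171875), (68.6032485961914, 74.38978576660156), 17.354022979736328) [ 297  187   78   89 3886]
plane [-0.06212744 -0.18033698  0.04327443] [ 0.43519367 -0.25293881  0.06185118]
rim 1213 ((0.44748935103416443, -0.2097979485988617), (0.2403581738471985, 0.1754608452320099), 69.88693237304688)
handle [ 0.41948032 -0.28346953  0.11911103] 1.1621726131614198 [234.92125984 353.32283465]
R blue px 108 [ 0.4262699  -0.42524951  0.01445031] maxz [-0.00299156  0.00130549  0.01618761  0.01929848]
L blue px 44 [0.55516352 0.02311433 0.01056655] maxz [-0.00256364  0.00182052  0.01254778  0.0146028 ]
414 186 [ 0.533 -0.433  0.008]
416 246 [ 0.403 -0.43   0.008]
203 174 [0.569 0.023 0.008]
205 216 [0.477 0.019 0.008]
162 171 [0.578 0.112 0.008]
141 223 [0.465 0.156 0.008]
```

View pics/pens.png

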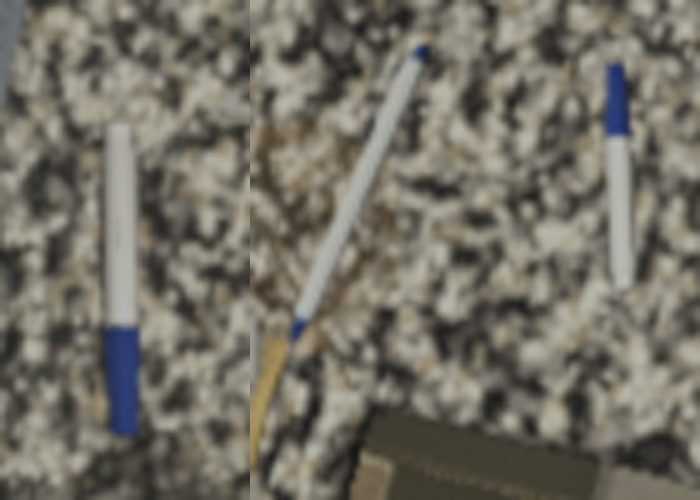

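The right-hand pen, with ends at about (0.535,-0.433) and (0.402,-0.430), is the marker at 130–135 mm. The left cap pen (90 mm) is the small look-alike, and the far-left one is the ballpoint. Fitting the box gives a yaw of -20.1° and a flap angle of about 0.19 rad. The handle should then be at (0.4195,-0.285,0.103), which agrees with the image. First I'll turn the tool so it closes along the bar.

```bash
cat > go.py <<'E'
import sys,numpy as np
from h import *
from plant import r
def go(x,y,z,yaw=None):
    s=r.get_state();M=R.from_quat(s["eef_rot"]).as_matrix();p=s["tool_pos"]
    t=M.T@(np.array([x,y,z])-p)*100;ya=np.degrees(np.arctan2(M[1,1],M[0,1]))
    print("clock",round(s["clock"],2),"pos",p.round(4),"yawY",ya.round(1),"tilt",M[:,2].round(3),"need cm",t.round(2),"spin",None if yaw is None else round(-((yaw-ya+90)%180-90),1),"q7",s["q"][6].round(2),"F",s["contact_force"].round(1),"open",round(s["opening"],3),"ff",round(s["finger_force"],1))
if __name__=="__main__":go(*map(float,sys.argv[1:]))
E
python3 -m creep '[{"grip":1,"tx":0,"ty":0,"tz":0,"spin":-6.3},{"grip":1,"tx":0,"ty":0,"tz":0,"spin":-6.3},{"grip":1,"tx":0,"ty":0,"tz":0,"spin":-6.3},{"grip":1,"tx":0,"ty":0,"tz":0,"spin":-6.3},{"grip":1,"tx":0,"ty":0,"tz":0,"spin":-6.3},{"grip":1,"tx":0,"ty":0,"tz":0,"spin":-6.3},{"grip":1,"tx":0,"ty":0,"tz":0,"spin":-6.3},{"grip":1,"tx":0,"ty":0,"tz":0,"spin":-6.2}]' 20
python3 go.py .4195 -.285 .22 -20.1
```

```text
clock: 0.77
tool_pos: [0.2092, -0.5886, 0.2383]
eef_rot: [0.818, 0.575, 0.0, -0.0]
contact_force: [0.5, -1.0, -0.0]
opening: 1.003
finger_force: 0.0
clock 0.77 pos [ 0.2092 -0.5886  0.2383] yawY -19.8 tilt [-0.     0.001 -1.   ] need cm [35.69  9.5   1.84] spin 0.3 q7 0.49 F [ 0.5 -1.  -0. ] open 1.003 ff 0.0
```

```bash
python3 -m creep '[{"grip":1,"tx":3,"ty":0.8,"tz":0,"spin":0},{"grip":1,"tx":3,"ty":0.8,"tz":0,"spin":0},{"grip":1,"tx":3,"ty":0.8,"tz":0,"spin":0},{"grip":1,"tx":3,"ty":0.8,"tz":0,"spin":0},{"grip":1,"tx":3,"ty":0.8,"tz":0,"spin":0},{"grip":1,"tx":3,"ty":0.8,"tz":0,"spin":0},{"grip":1,"tx":3,"ty":0.8,"tz":0,"spin":0},{"grip":1,"tx":3,"ty":0.8,"tz":0,"spin":0}]'
python3 -m creep '[{"grip":1,"tx":3,"ty":0.8,"tz":0.4,"spin":0},{"grip":1,"tx":3,"ty":0.8,"tz":0.4,"spin":0},{"grip":1,"tx":3,"ty":0.8,"tz":0.4,"spin":0},{"grip":1,"tx":2.7,"ty":0.7,"tz":0.4,"spin":0},{"grip":1,"tx":0,"ty":0,"tz":0,"spin":0}]'
python3 go.py .4195 -.285 .22 -20.1
python3 - <<'E'
from h import *
from plant import optics
c=optics.get_calibration("wrist");p,d=optics.snapshot("wrist");np.savez("w1.npz",p=p,d=d,**{k:c[k] for k in c});cv2.imwrite("pics/w1.png",p[:,:,::-1])
E
```

```text
clock: 1.43
tool_pos: [0.3525, -0.3841, 0.2385]
eef_rot: [0.82, 0.573, -0.0, -0.0]
contact_force: [0.6, -0.8, 0.3]
opening: 1.0
finger_force: 0.0
clock: 1.85
tool_pos: [0.4253, -0.2799, 0.2224]
eef_rot: [0.817, 0.577, 0.002, -0.001]
contact_force: [0.1, -0.2, 0.7]
opening: 1.0
finger_force: 0.0
clock 1.85 pos [ 0.4253 -0.2799  0.2224] yawY -19.5 tilt [ 0.002  0.004 -1.   ] need cm [-0.68 -0.38  0.24] spin 0.6 q7 -0.2 F [ 0.1 -0.2  0.7] open 1.0 ff 0.0
```

View pics/w1.png

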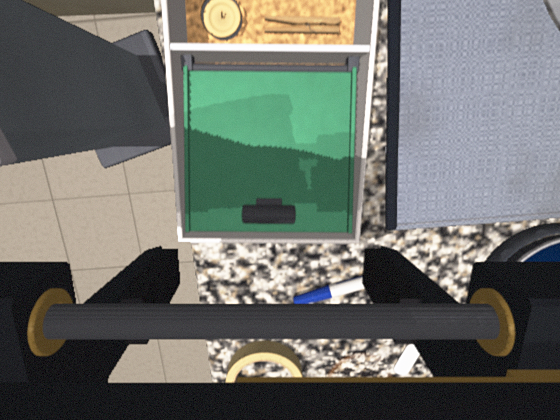

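The wrist view shows the handle bar spanning (243,214) to (295,214), with the stalk behind it at (268,201). I'll cast that onto z≈0.105.

Run:
```python
from h import *
from plant import optics
import go
f=np.load("w1.npz");c={k:f[k] for k in("fx","fy","cx","cy","extrinsics")}
p,d=f["p"],f["d"];W=cloud(c,d)
q=W[207:221,246:292].reshape(-1,3);print(np.median(q,0),np.percentile(q[:,2],[5,50,95]))
a,b=ray(c,243,214,.105),ray(c,295,214,.105);m=(a+b)/2;print(a,b,np.linalg.norm(a-b),np.degrees(np.arctan2(*(b-a)[1::-1])))
go.go(m[0],m[1],.090,-20.1)
```

```text
[ 0.42138639 -0.28437121  0.11025436] [0.10749657 0.11025436 0.11173302]
[ 0.40079094 -0.2789852   0.105     ] [ 0.4413091  -0.29344248  0.105     ] 0.043020163666620176 -19.63690195144129
clock 1.9 pos [ 0.4233 -0.2829  0.2224] yawY -19.7 tilt [ 0.001  0.002 -1.   ] need cm [-0.41 -0.1  13.24] spin 0.4 q7 -0.2 F [0.  0.4 0.4] open 0.998 ff 0.0
```

```bash
python3 -m creep '[{"grip":1,"tx":-0.2,"ty":-0.1,"tz":2.3,"spin":0.4},{"grip":1,"tx":0,"ty":0,"tz":2.3,"spin":0},{"grip":1,"tx":0,"ty":0,"tz":2.3,"spin":0},{"grip":1,"tx":0,"ty":0,"tz":2.3,"spin":0},{"grip":1,"tx":0,"ty":0,"tz":2.2,"spin":0},{"grip":1,"tx":0,"ty":0,"tz":1.2,"spin":0},{"grip":1,"tx":0,"ty":0,"tz":1,"spin":0},{"grip":1,"tx":0,"ty":0,"tz":0,"spin":0}]'
python3 go.py .421 -.2855 .085 -20
```

```text
clock: 2.57
tool_pos: [0.4184, -0.2883, 0.0851]
eef_rot: [0.822, 0.569, -0.001, -0.001]
contact_force: [-0.4, 0.3, 0.2]
opening: 1.003
finger_force: 0.0
clock 2.57 pos [ 0.4184 -0.2883  0.0851] yawY -20.6 tilt [-0.003  0.001 -1.   ] need cm [0.36 0.15 0.01] spin -0.6 q7 -0.34 F [-0.4  0.3  0.2] open 1.003 ff 0.0
```

```bash
python3 -m creep '[{"grip":1,"tx":0.3,"ty":0.1,"tz":0,"spin":0},{"grip":0,"tx":0,"ty":0,"tz":0,"spin":0},{"grip":-0.2,"tx":0,"ty":0,"tz":0,"spin":0},{"grip":-0.2,"tx":0,"ty":0,"tz":0,"spin":0},{"grip":-0.2,"tx":0,"ty":0,"tz":0,"spin":0},{"grip":-0.2,"tx":0,"ty":0,"tz":0,"spin":0},{"grip":-0.2,"tx":0,"ty":0,"tz":0,"spin":0},{"grip":-0.2,"tx":0,"ty":0,"tz":0,"spin":0}]' 25
python3 - <<'E'
import go,numpy as np
go.go(.421,-.2855,.085,-20)
L=np.hypot(130,36)
f=lambda t:np.array([-130*np.cos(t)+36*np.sin(t),130*np.sin(t)+36*np.cos(t)])
ts=np.linspace(.19,1.47,17);Q=np.array([f(t) for t in ts])
print(np.round(np.diff(Q,axis=0)/10,2).tolist())
E
```

```text
clock: 3.23
tool_pos: [0.4218, -0.2854, 0.0868]
eef_rot: [0.822, 0.57, -0.0, 0.0]
contact_force: [-3.3, 0.8, 1.6]
opening: 0.491
finger_force: 19.9
clock 3.23 pos [ 0.4218 -0.2854  0.0868] yawY -20.5 tilt [-0. -0. -1.] need cm [-0.03 -0.07  0.18] spin -0.5 q7 -0.34 F [-3.3  0.8  1.6] open 0.491 ff 19.9
[[0.52, 0.95], [0.59, 0.9], [0.66, 0.85], [0.73, 0.8], [0.79, 0.74], [0.85, 0.67], [0.9, 0.6], [0.94, 0.53], [0.98, 0.45], [1.01, 0.37], [1.04, 0.29], [1.06, 0.2], [1.07, 0.12], [1.08, 0.03], [1.08, -0.05], [1.07, -0.14]]
```

The bar is held: opening 43 mm, grip 20 N. Now I'll swing the flap along its arc.

```bash
python3 -m creep '[{"grip":-0.2,"tx":0.52,"ty":0,"tz":-0.95,"spin":0},{"grip":-0.2,"tx":0.59,"ty":0,"tz":-0.9,"spin":0},{"grip":-0.2,"tx":0.66,"ty":0,"tz":-0.85,"spin":0},{"grip":-0.2,"tx":0.73,"ty":0,"tz":-0.8,"spin":0},{"grip":-0.2,"tx":0.79,"ty":0,"tz":-0.74,"spin":0},{"grip":-0.2,"tx":0.85,"ty":0,"tz":-0.67,"spin":0},{"grip":-0.2,"tx":0.9,"ty":0,"tz":-0.6,"spin":0},{"grip":-0.2,"tx":0,"ty":0,"tz":0,"spin":0}]'; python3 go.py .4396 -.2356 .138 -20
```

```text
clock: 3.9
tool_pos: [0.4396, -0.2365, 0.1434]
eef_rot: [0.821, 0.571, -0.0, 0.0]
contact_force: [-2.5, -0.7, 3.0]
opening: 0.495
finger_force: 25.0
clock 3.9 pos [ 0.4396 -0.2365  0.1434] yawY -20.4 tilt [-0.001 -0.    -1.   ] need cm [ 0.08 -0.03  0.54] spin -0.4 q7 -0.38 F [-2.5 -0.7  3. ] open 0.495 ff 25.0
```

```bash
python3 -m creep '[{"grip":-0.2,"tx":0.94,"ty":0,"tz":-0.53,"spin":0},{"grip":-0.2,"tx":0.98,"ty":0,"tz":-0.45,"spin":0},{"grip":-0.2,"tx":1.01,"ty":0,"tz":-0.37,"spin":0},{"grip":-0.2,"tx":1.04,"ty":0,"tz":-0.29,"spin":0},{"grip":-0.2,"tx":1.06,"ty":0,"tz":-0.2,"spin":0},{"grip":-0.2,"tx":1.07,"ty":0,"tz":-0.12,"spin":0},{"grip":-0.2,"tx":1.08,"ty":0,"tz":-0.03,"spin":0},{"grip":-0.2,"tx":0,"ty":0,"tz":0,"spin":0}]'; python3 -m creep '[{"grip":-0.2,"tx":1.08,"ty":0,"tz":0.05,"spin":0},{"grip":-0.2,"tx":1.07,"ty":0,"tz":0.14,"spin":0},{"grip":-0.2,"tx":0,"ty":0,"tz":0,"spin":0},{"grip":-0.2,"tx":0,"ty":0,"tz":0,"spin":0},{"grip":-0.2,"tx":0,"ty":0,"tz":0,"spin":0}]';  python3 - <<'E'
from h import *
from plant import optics
p,d=optics.snapshot("scene");cv2.imwrite("pics/s2.png",cv2.resize(p[130:330,200:480],None,fx=2,fy=2)[:,:,::-1])
E
```

```text
clock: 4.57
tool_pos: [0.465, -0.1668, 0.1618]
eef_rot: [0.82, 0.572, 0.0, -0.001]
contact_force: [-5.4, 2.1, 5.8]
opening: 0.497
finger_force: 25.0
clock: 4.98
tool_pos: [0.4714, -0.1492, 0.1597]
eef_rot: [0.821, 0.57, -0.0, -0.001]
contact_force: [-5.7, 2.6, 3.9]
opening: 0.494
finger_force: 25.0
```

View pics/s2.png

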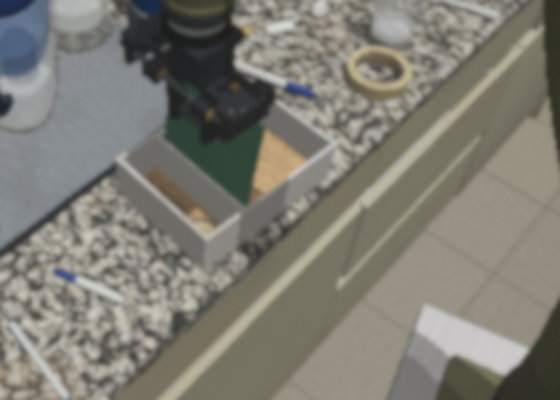

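The flap stands up green at about (215,150) in the crop, and cork shows to its right. From the TCP position the flap angle is about 1.49 rad. I'll release, rise and head for the marker.

```bash
python3 -m creep '[{"grip":0.6,"tx":0,"ty":0,"tz":0,"spin":0},{"grip":0.6,"tx":0,"ty":0,"tz":0,"spin":0},{"grip":0.6,"tx":0,"ty":0,"tz":0,"spin":0},{"grip":0.6,"tx":0,"ty":0,"tz":0,"spin":0},{"grip":0.6,"tx":0,"ty":0,"tz":-2,"spin":0},{"grip":0.6,"tx":0,"ty":0,"tz":-3,"spin":0},{"grip":0.6,"tx":0,"ty":0,"tz":-3,"spin":0},{"grip":0.6,"tx":0,"ty":0,"tz":-3,"spin":0}]' 15
python3 -m creep '[{"grip":0.6,"tx":-3,"ty":1.1,"tz":0,"spin":0},{"grip":0.6,"tx":-3,"ty":1.1,"tz":0,"spin":0},{"grip":0.6,"tx":-3,"ty":1.1,"tz":0,"spin":0},{"grip":0.6,"tx":-3,"ty":1.1,"tz":0,"spin":0},{"grip":0.6,"tx":-3,"ty":1.1,"tz":0,"spin":0},{"grip":0.6,"tx":-3,"ty":1.1,"tz":0,"spin":0},{"grip":0.6,"tx":-3,"ty":1.1,"tz":0,"spin":0},{"grip":0.6,"tx":-3,"ty":1.1,"tz":0,"spin":0}]'
python3 -m creep '[{"grip":0.2,"tx":-2.5,"ty":0.9,"tz":0,"spin":7},{"grip":0.2,"tx":0,"ty":0,"tz":0,"spin":7},{"grip":0.2,"tx":0,"ty":0,"tz":1,"spin":7},{"grip":0.2,"tx":0,"ty":0,"tz":1,"spin":7},{"grip":0.2,"tx":0,"ty":0,"tz":1,"spin":7},{"grip":0.2,"tx":0,"ty":0,"tz":1,"spin":7},{"grip":0.2,"tx":0,"ty":0,"tz":1,"spin":7},{"grip":0.2,"tx":0,"ty":0,"tz":1,"spin":7}]'
python3 -m creep '[{"grip":0.2,"tx":0,"ty":0,"tz":1,"spin":7},{"grip":0.2,"tx":0,"ty":0,"tz":1,"spin":7},{"grip":0.2,"tx":0,"ty":0,"tz":0,"spin":0.9},{"grip":0.2,"tx":0,"ty":0,"tz":0,"spin":0},{"grip":0.2,"tx":0,"ty":0,"tz":0,"spin":0}]'
python3 go.py .4695 -.4315 .17 -91.3
python3 - <<'E'
from h import *
from plant import optics
c=optics.get_calibration("wrist");p,d=optics.snapshot("wrist");np.savez("w2.npz",p=p,d=d,**{k:c[k] for k in c});cv2.imwrite("pics/w2.png",p[:,:,::-1])
E
```

```text
clock: 5.7
tool_pos: [0.4725, -0.1508, 0.2711]
eef_rot: [0.822, 0.57, 0.0, 0.0]
contact_force: [-0.2, -0.1, -0.0]
opening: 0.797
finger_force: 0.0
clock: 6.37
tool_pos: [0.4705, -0.4085, 0.27]
eef_rot: [0.822, 0.57, 0.0, 0.001]
contact_force: [1.1, 0.6, -0.5]
opening: 0.802
finger_force: 0.0
clock: 7.03
tool_pos: [0.4706, -0.4334, 0.2094]
eef_rot: [0.993, 0.114, 0.0, 0.0]
contact_force: [-0.6, 0.9, 0.5]
opening: 0.598
finger_force: 0.0
clock: 7.45
tool_pos: [0.4707, -0.4333, 0.1904]
eef_rot: [1.0, -0.011, 0.001, 0.0]
contact_force: [0.1, 0.1, 1.1]
opening: 0.596
finger_force: 0.0
clock 7.45 pos [ 0.4707 -0.4333  0.1904] yawY -91.2 tilt [ 0.001 -0.001 -1.   ] need cm [-0.13 -0.18  2.04] spin 0.1 q7 -0.94 F [0.1 0.1 1.1] open 0.596 ff 0.0
```

View pics/w2.png

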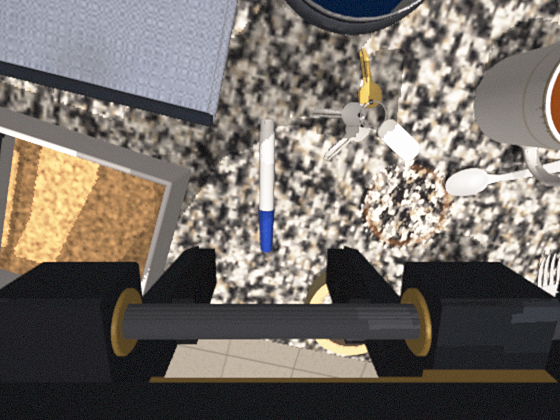

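The marker runs from (267,120) to its cap end at (266,251). The box corner at about (185,172) would sit under the gripper body at grasp height. So I'll take the marker shallowly first, drag it 3.5 cm away, then regrip lower.

Run:
```python
from h import *
import go
f=np.load("w2.npz");c={k:f[k] for k in("fx","fy","cx","cy","extrinsics")}
a,b=ray(c,267,119,.008),ray(c,266,251,.008);m=(a+b)/2;print(a,b,np.linalg.norm(a-b),np.degrees(np.arctan2(*(b-a)[1::-1])))
print("box corner",pt(c,186,174,f["d"][174,186]),"behind",[pt(c,u,v,f["d"][v,u]) for u,v in((340,290),(420,205))])
go.go(m[0],m[1],.0095,-91.3)
```

```text
[ 0.5374656  -0.43024328  0.008     ] [ 0.40196035 -0.42568116  0.008     ] 0.13558202632791605 178.07172366966785
box corner [ 0.48835361 -0.35134     0.02054336] behind [array([ 0.47187386, -0.46002335,  0.21758125]), array([ 4.46717291e-01, -5.88388451e-01, -2.34323586e-04])]
clock 7.5 pos [ 0.4707 -0.4334  0.1906] yawY -91.3 tilt [ 0.001 -0.001 -1.   ] need cm [-0.14 -0.56 18.11] spin 0.0 q7 -0.94 F [ 0.2 -0.5  0.1] open 0.601 ff 0.0
```

```bash
python3 -m creep '[{"grip":0.2,"tx":-0.1,"ty":-0.5,"tz":2.8,"spin":0.6},{"grip":0.2,"tx":0,"ty":0,"tz":3,"spin":0},{"grip":0.2,"tx":0,"ty":0,"tz":3,"spin":0},{"grip":0.2,"tx":0,"ty":0,"tz":3,"spin":0},{"grip":0.2,"tx":0,"ty":0,"tz":2.5,"spin":0},{"grip":0.2,"tx":0,"ty":0,"tz":1.5,"spin":0},{"grip":0.2,"tx":0,"ty":0,"tz":1,"spin":0},{"grip":0.2,"tx":0,"ty":0,"tz":0.9,"spin":0}]' 6
python3 -m creep '[{"grip":0.2,"tx":0,"ty":0,"tz":0,"spin":0},{"grip":0.2,"tx":0,"ty":0,"tz":0,"spin":0}]'; python3 go.py .4695 -.428 .0095 -91.9
```

```text
clock: 8.17
tool_pos: [0.4698, -0.4285, 0.0127]
eef_rot: [1.0, -0.017, 0.001, 0.0]
contact_force: [-0.1, -0.0, 0.7]
opening: 0.599
finger_force: 0.0
clock: 8.33
tool_pos: [0.4698, -0.4285, 0.0136]
eef_rot: [1.0, -0.018, 0.001, 0.0]
contact_force: [0.5, -0.5, 0.3]
opening: 0.604
finger_force: 0.0
clock 8.33 pos [ 0.4698 -0.4285  0.0136] yawY -92.0 tilt [ 0.001 -0.001 -1.   ] need cm [-0.04 -0.05  0.41] spin -0.1 q7 -0.97 F [ 0.5 -0.5  0.3] open 0.604 ff 0.0
```

```bash
python3 -m creep '[{"grip":0.2,"tx":0,"ty":0,"tz":0.4,"spin":0},{"grip":-0.5,"tx":0,"ty":0,"tz":0,"spin":0},{"grip":-0.5,"tx":0,"ty":0,"tz":0,"spin":0},{"grip":-0.5,"tx":0,"ty":0,"tz":0,"spin":0},{"grip":-0.5,"tx":0,"ty":0.5,"tz":0,"spin":0},{"grip":-0.5,"tx":0,"ty":0.5,"tz":0,"spin":0},{"grip":-0.5,"tx":0,"ty":0.6,"tz":0,"spin":0},{"grip":-0.5,"tx":0,"ty":0.6,"tz":0,"spin":0}]' 6
python3 -m creep '[{"grip":-0.5,"tx":0,"ty":0.6,"tz":0,"spin":0},{"grip":-0.5,"tx":0,"ty":0.6,"tz":0,"spin":0},{"grip":-0.5,"tx":0,"ty":0.6,"tz":0,"spin":0},{"grip":-0.5,"tx":0,"ty":0,"tz":0,"spin":0},{"grip":-0.5,"tx":0,"ty":0,"tz":0,"spin":0}]'; python3 go.py .4695 -.468 .003 -91.9
```

```text
clock: 9.0
tool_pos: [0.4684, -0.451, 0.009]
eef_rot: [1.0, -0.018, 0.0, 0.0]
contact_force: [-0.0, -0.4, 0.3]
opening: 0.251
finger_force: 0.1
clock: 9.42
tool_pos: [0.4676, -0.4685, 0.0088]
eef_rot: [1.0, -0.018, 0.0, 0.0]
contact_force: [0.0, -0.2, -0.2]
opening: 0.25
finger_force: 0.0
clock 9.42 pos [ 0.4676 -0.4685  0.0088] yawY -92.1 tilt [ 0. -0. -1.] need cm [ 0.18 -0.06  0.58] spin -0.2 q7 -0.93 F [ 0.  -0.2 -0.2] open 0.25 ff 0.0
```

The gripper is now clear of the box, so I'll go lower, grip and lift.

```bash
python3 -m creep '[{"grip":-0.4,"tx":0,"ty":0,"tz":0.3,"spin":0},{"grip":-0.4,"tx":0,"ty":0,"tz":0.2,"spin":0},{"grip":-0.4,"tx":0,"ty":0,"tz":0,"spin":0},{"grip":-1,"tx":0,"ty":0,"tz":0,"spin":0},{"grip":-1,"tx":0,"ty":0,"tz":0,"spin":0},{"grip":-1,"tx":0,"ty":0,"tz":0,"spin":0},{"grip":-1,"tx":0,"ty":0,"tz":0,"spin":0},{"grip":-1,"tx":0,"ty":0,"tz":0,"spin":0}]' 20
python3 -m creep '[{"grip":-1,"tx":0,"ty":0,"tz":-0.5,"spin":0},{"grip":-1,"tx":0,"ty":0,"tz":-1,"spin":0},{"grip":-1,"tx":0,"ty":0,"tz":-2,"spin":0},{"grip":-1,"tx":0,"ty":0,"tz":-2.5,"spin":0},{"grip":-1,"tx":0,"ty":0,"tz":-2.5,"spin":0},{"grip":-1,"tx":0,"ty":0,"tz":-2.5,"spin":0},{"grip":-1,"tx":0,"ty":0,"tz":-2.5,"spin":0},{"grip":-1,"tx":0,"ty":0,"tz":-2.5,"spin":0}]'
python3 go.py .4695 -.4315 .17 -20.1
python3 - <<'E'
from h import *
from plant import optics
c=optics.get_calibration("wrist");p,d=optics.snapshot("wrist");np.savez("w3.npz",p=p,d=d,**{k:c[k] for k in c});cv2.imwrite("pics/w3.png",p[:,:,::-1])
E
```

```text
clock: 10.08
tool_pos: [0.468, -0.4679, 0.0039]
eef_rot: [1.0, -0.018, 0.0, 0.0]
contact_force: [0.3, -0.2, -0.5]
opening: 0.168
finger_force: 20.0
clock: 10.75
tool_pos: [0.4679, -0.468, 0.1663]
eef_rot: [1.0, -0.018, 0.0, 0.0]
contact_force: [-0.5, -0.2, -0.5]
opening: 0.168
finger_force: 19.9
clock 10.75 pos [ 0.4679 -0.468   0.1663] yawY -92.0 tilt [ 0.001 -0.001 -1.   ] need cm [ 0.04 -3.65 -0.38] spin -71.9 q7 -0.92 F [-0.5 -0.2 -0.5] open 0.168 ff 19.9
```

View pics/w3.png

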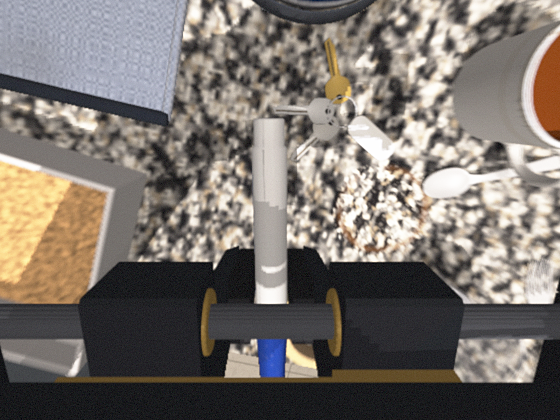

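The marker is held level. I'll rotate to box yaw before moving over the tier.

```bash
python3 -m creep '[{"grip":-1,"tx":0,"ty":0,"tz":0,"spin":-7},{"grip":-1,"tx":0,"ty":0,"tz":0,"spin":-7},{"grip":-1,"tx":0,"ty":0,"tz":0,"spin":-7},{"grip":-1,"tx":0,"ty":0,"tz":0,"spin":-7},{"grip":-1,"tx":0,"ty":0,"tz":0,"spin":-7},{"grip":-1,"tx":0,"ty":0,"tz":0,"spin":-7},{"grip":-1,"tx":0,"ty":0,"tz":0,"spin":-7},{"grip":-1,"tx":0,"ty":0,"tz":0,"spin":-7}]'
python3 -m creep '[{"grip":-1,"tx":0,"ty":0,"tz":-0.5,"spin":-7},{"grip":-1,"tx":0,"ty":0,"tz":0,"spin":-7},{"grip":-1,"tx":0,"ty":0,"tz":0,"spin":-2},{"grip":-1,"tx":0,"ty":0,"tz":0,"spin":0}]'
python3 - <<'E'
import go
from h import *
from plant import optics
go.go(.433,-.2492,.115,-20.1)
# flap angle and rim check from top camera
c=optics.get_calibration("top");p,d=optics.snapshot("top");W=cloud(c,d);hsv=cv2.cvtColor(p,cv2.COLOR_RGB2HSV)
u=np.array([.344,.939]);Q=(W[...,:2]-[.4475,-.2098])
y=Q@u;x=Q@np.array([.939,-.344]);g=(hsv[...,0]>60)&(hsv[...,0]<90)&(hsv[...,1]>100)&(abs(x)<.09)&(abs(y)<.12)&(d>0)
print(g.sum(),np.polyfit(W[g][:,2],y[g],1) if g.sum()>20 else 0,W[g][:,2].max() if g.any() else 0)
cv2.imwrite("pics/t4.png",cv2.resize(p[130:310,190:470],None,fx=2.5,fy=2.5)[:,:,::-1])
E
```

```text
clock: 11.47
tool_pos: [0.4678, -0.4682, 0.1648]
eef_rot: [0.89, 0.456, -0.0, 0.001]
contact_force: [-0.8, -0.5, 0.3]
opening: 0.168
finger_force: 19.9
clock: 11.8
tool_pos: [0.4676, -0.4683, 0.1696]
eef_rot: [0.819, 0.574, -0.0, 0.0]
contact_force: [0.1, -0.1, -1.0]
opening: 0.17
finger_force: 19.9
clock 11.8 pos [ 0.4676 -0.4683  0.1696] yawY -20.0 tilt [ 0.001 -0.001 -1.   ] need cm [ 19.41 -10.75   5.44] spin 0.1 q7 0.05 F [ 0.1 -0.1 -1. ] open 0.17 ff 19.9
0 0 0
```

View pics/t4.png

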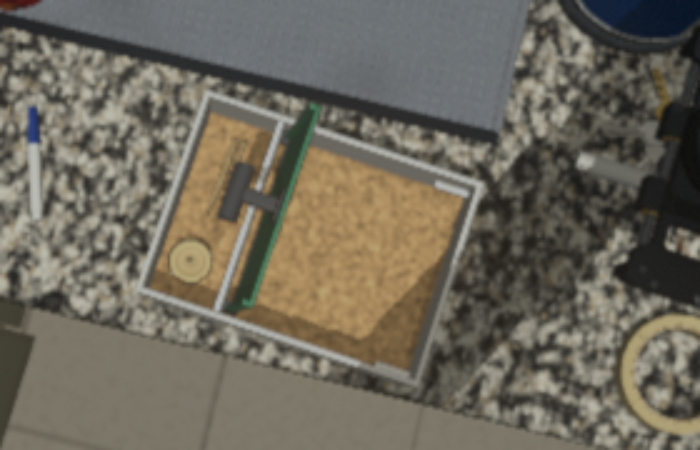

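The flap stays upright with its handle over the side well, and the cork tier is empty. Moving over the tier.

```bash
python3 -m creep '[{"grip":-1,"tx":2.4,"ty":-1.35,"tz":0.9,"spin":0},{"grip":-1,"tx":2.4,"ty":-1.35,"tz":0.9,"spin":0},{"grip":-1,"tx":2.4,"ty":-1.35,"tz":0.9,"spin":0},{"grip":-1,"tx":2.4,"ty":-1.35,"tz":0.9,"spin":0},{"grip":-1,"tx":2.4,"ty":-1.35,"tz":0.9,"spin":0},{"grip":-1,"tx":2.4,"ty":-1.35,"tz":0.9,"spin":0},{"grip":-1,"tx":2.4,"ty":-1.35,"tz":0,"spin":0},{"grip":-1,"tx":2.4,"ty":-1.3,"tz":0,"spin":0}]'
python3 -m creep '[{"grip":-1,"tx":0,"ty":0,"tz":0,"spin":0},{"grip":-1,"tx":0,"ty":0,"tz":0,"spin":0},{"grip":-1,"tx":0,"ty":0,"tz":0,"spin":0}]'; python3 go.py .433 -.2492 .014 -20.1
```

```text
clock: 12.52
tool_pos: [0.4321, -0.2496, 0.1149]
eef_rot: [0.82, 0.573, -0.0, 0.0]
contact_force: [1.0, 1.2, 0.0]
opening: 0.168
finger_force: 19.9
clock: 12.77
tool_pos: [0.4332, -0.2518, 0.1153]
eef_rot: [0.82, 0.573, -0.0, 0.001]
contact_force: [-0.4, -1.2, 0.1]
opening: 0.166
finger_force: 20.0
clock 12.77 pos [ 0.4332 -0.2518  0.1153] yawY -20.1 tilt [ 0.001 -0.002 -1.   ] need cm [ 0.25 -0.12 10.13] spin 0.0 q7 -0.36 F [-0.4 -1.2  0.1] open 0.166 ff 20.0
```

```bash
python3 -m creep '[{"grip":-1,"tx":0.2,"ty":-0.1,"tz":1.5,"spin":0},{"grip":-1,"tx":0,"ty":0,"tz":1.5,"spin":0},{"grip":-1,"tx":0,"ty":0,"tz":1.5,"spin":0},{"grip":-1,"tx":0,"ty":0,"tz":1.5,"spin":0},{"grip":-1,"tx":0,"ty":0,"tz":1.5,"spin":0},{"grip":-1,"tx":0,"ty":0,"tz":1.2,"spin":0},{"grip":-1,"tx":0,"ty":0,"tz":0.9,"spin":0},{"grip":-1,"tx":0,"ty":0,"tz":0.5,"spin":0}]'
python3 -m creep '[{"grip":-1,"tx":0,"ty":0,"tz":0,"spin":0},{"grip":-1,"tx":0,"ty":0,"tz":0,"spin":0}]'; python3 go.py .433 -.2492 .013 -20.1
```

```text
clock: 13.43
tool_pos: [0.4324, -0.2498, 0.0128]
eef_rot: [0.82, 0.573, -0.0, 0.0]
contact_force: [-0.6, -0.4, 0.2]
opening: 0.163
finger_force: 20.0
clock: 13.6
tool_pos: [0.4325, -0.2491, 0.014]
eef_rot: [0.819, 0.573, -0.0, 0.0]
contact_force: [0.1, 0.6, 1.0]
opening: 0.167
finger_force: 20.0
clock 13.6 pos [ 0.4325 -0.2491  0.014 ] yawY -20.1 tilt [ 0.    -0.001 -1.   ] need cm [0.01 0.05 0.1 ] spin 0.0 q7 -0.43 F [0.1 0.6 1. ] open 0.167 ff 20.0
```

Everything is free of contact. I'll lower 2 mm more, release and rise straight up.

```bash
python3 -m creep '[{"grip":-1,"tx":0,"ty":0,"tz":0.2,"spin":0},{"grip":-0.4,"tx":0,"ty":0,"tz":0,"spin":0},{"grip":-0.3,"tx":0,"ty":0,"tz":0,"spin":0},{"grip":-0.3,"tx":0,"ty":0,"tz":0,"spin":0},{"grip":-0.3,"tx":0,"ty":0,"tz":0,"spin":0},{"grip":-0.3,"tx":0,"ty":0,"tz":-0.5,"spin":0},{"grip":-0.3,"tx":0,"ty":0,"tz":-1.5,"spin":0},{"grip":-0.3,"tx":0,"ty":0,"tz":-2.5,"spin":0}]'
python3 -m creep '[{"grip":-0.3,"tx":0,"ty":0,"tz":-3,"spin":0},{"grip":-0.3,"tx":0,"ty":0,"tz":-3,"spin":0},{"grip":-0.3,"tx":0,"ty":0,"tz":-3,"spin":0},{"grip":-0.3,"tx":-3,"ty":0,"tz":-3,"spin":0},{"grip":-0.3,"tx":-3,"ty":0,"tz":-3,"spin":0},{"grip":-0.3,"tx":-3,"ty":0,"tz":0,"spin":0},{"grip":-0.3,"tx":-3,"ty":0,"tz":0,"spin":0},{"grip":-0.3,"tx":-3,"ty":0,"tz":0,"spin":0}]'
python3 -m creep '[{"grip":-0.3,"tx":-3,"ty":0,"tz":0,"spin":0},{"grip":-0.3,"tx":-3,"ty":0,"tz":0,"spin":0},{"grip":-0.3,"tx":0,"ty":0,"tz":0,"spin":0},{"grip":-0.3,"tx":0,"ty":0,"tz":0,"spin":0},{"grip":-0.3,"tx":0,"ty":0,"tz":0,"spin":0},{"grip":-0.3,"tx":0,"ty":0,"tz":0,"spin":0}]'
python3 - <<'E'
from h import *
from plant import optics
p,d=optics.snapshot("top");cv2.imwrite("pics/t5.png",cv2.resize(p[130:310,120:440],None,fx=2.5,fy=2.5)[:,:,::-1])
E
```

```text
clock: 14.27
tool_pos: [0.4313, -0.2478, 0.0562]
eef_rot: [0.819, 0.574, -0.001, -0.001]
contact_force: [0.6, -0.8, 0.9]
opening: 0.347
finger_force: 0.0
clock: 14.93
tool_pos: [0.3805, -0.3899, 0.2071]
eef_rot: [0.819, 0.573, -0.0, 0.001]
contact_force: [1.5, -0.2, -0.8]
opening: 0.347
finger_force: 0.0
clock: 15.43
tool_pos: [0.3617, -0.4431, 0.206]
eef_rot: [0.819, 0.575, 0.0, -0.0]
contact_force: [1.0, 0.1, -0.4]
opening: 0.352
finger_force: 0.0
```

View pics/t5.png

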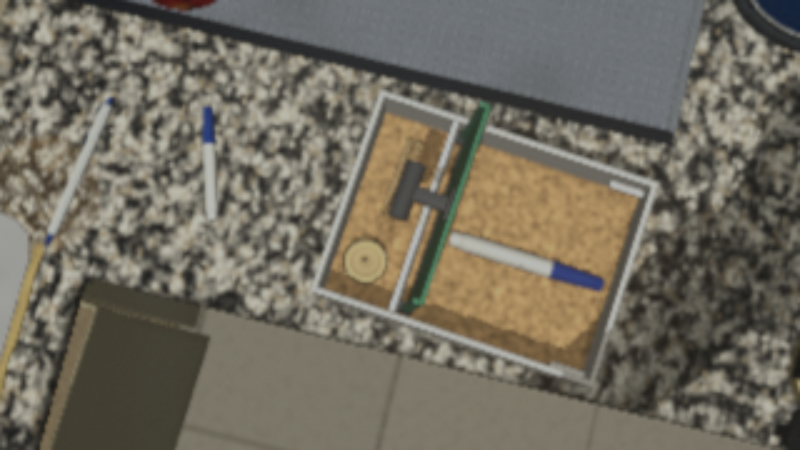

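The marker lies flat on the cork, from (452,240) to (600,285). The flap is standing and the ballpoint at (78,170) hasn't moved.

```bash
python3 -c "
from plant import workorder
print(workorder.finish_job())"
```

```text
the job is handed in; nothing more can be done
None
```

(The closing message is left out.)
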